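Pack the mill's belt pulleys head to tail in their tray

ROBOT

A 6-joint arm with a two-finger parallel gripper is mounted at the origin on the work surface. World frame = base frame: x ahead of the robot, y to its left, z up, the work surface at z = 0. Lengths are in mm, angles in rad, forces in N, time in s.
With the tool pointing down it reaches from about 275 to 750 mm from the base axis. Payload 10.2 kg.
Tool frame: the origin (TCP) lies on the centre line of the jaws, within the pads' length; the fingertips stand 17 mm ahead of it and the grasp point (between the pads) lies 2 mm behind it (ctrl.tip_extent is the distance from the TCP to the fingertips, in mm); z points along the fingers, y is the line along which they close (so a half turn about z gives the same grasp; the last joint's range is limited). The gripper opens to 85 mm and grips with 20 to 120 N. Pads are 22 mm wide; open, the fingers measure 114 mm over their backs; the gripper's body (76 mm by 85 mm) begins 54 mm behind the grasp point. The pads swing forward as they close: fully open they stand 13 mm farther back than shut.
Start: joints at [1.005, 0.313, 1.498, -0, 1.331, -0.223], TCP at [176.479, 494.456, 248.294] pointing down, gripper open.
Joint ranges: [-2.94, 2.94], [-0.97, 2.17], [0.19, 2.56], [-1.23, 4.37], [0.02, 3.11], [-2.88, 2.88]. Speed limits (rad/s): [2.39, 2.39, 3.01, 3.14, 3.14, 3.14].

INTERFACE

Orientations are given as a unit quaternion [w, x, y, z].
In Python, from rig import sensors, capture, ctrl, cut_out, place_of gives the robot as it stands.
- The arm moves only by the shell command python3 -m jog 'ROWS' [FORCE]. ROWS is JSON, a list of rows, each a list of 3 entries, a list of its own where there are three numbers: the shift along the world's x, y, z in mm, then the turn, a rotation vector about the world's x, y, z in degrees, then the closure, from 0 (fully open) to 1 (shut). A call has exactly 8 rows; each row is the pose to reach, as a shift and turn from the pose commanded when the call began; what a row does not reach only later rows make up. A row lasts 1/12 s, in which the tool goes at most 41.7 mm and 7.16 degrees, less where a joint would pass 70% of its speed; a pose out of reach is approached as far as the arm can. A call with a gripper value outside its range is refused whole. The fingers move at their own pace and stop on an object; FORCE is the grip in N (left out, the last holds). Time passes only in rows, so rows that repeat a pose let the fingers close, or fill a call up. It gives the time, the measured TCP pose, the force and the opening at its end, in the units of the state.
- sensors.sense(): the state, without advancing time (a new reading comes with each control period).
- capture(name): name is "scene" or "top"; returns a dict with "color" (384x512x3 uint8, blue, green, red), "z_map" (384x512 float32, mm along the optical axis (not along the pixel's ray), 0 where there is no reading), "camera_matrix" (3x3 intrinsics, pixels), "k1" (the pictures are not rectified: a ray, as slopes to the right and down, at radius r is drawn at 1 + k1 r^2 times it, then the intrinsics apply), "R" (3x3) and "t" (3): a world point X has camera coordinates R X + t. Camera axes: x right, y down, z forward; pixel columns grow to the right and rows downward; lengths in mm; the calibration is good to about 2 mm. A picture is of the moment at which its call begins.
- ctrl.finish_job(): hands the job in, once; it reports no verdict.
Trained networks look in a picture, given as the dict that the camera call returned (one of the last four; its "shot" number tells which), for a name from the list of things; names that differ only in an ending like _2 or _b are one class to them, and where a whole thing is asked for, a point or a joint stands for the part that bears it (a point fixed in the world has none). Each returns a list of dicts, best first, with "p" (0 to 1); they miss things now and then, are a little off and sometimes report something else, mostly with a low value. They report only what shows in the picture. A call takes as long as a camera call. They do not tell look-alikes from the thing itself.
- cut_out(picture, query): "region" (384x512 bool, what is visible of it) and "box" ([left, top, right, bottom] in pixels, round what is visible of it).
- place_of(picture, query): "centre" ([row, column] in pixels: a listed point, or the origin of a listed thing).
The state is a dict: "time_s": time; "joints": joint angles; "dq": joint speeds; "tau": joint torques, N m; "eef_pos": TCP position; "ee_rot": TCP orientation; "force": force on the tool from outside, world axes, zero at the start; "wrist_torque": the same for the moment, N m; "grip_width": opening from 0.0 (shut) to 1.0 (fully open).
Only numpy, scipy, OpenCV 4.12 (cv2) and the standard library are available. Lean on these libraries where they do the work, as an engineer would, in place of code of your own. Each camera call takes 0.05 s, during which the arm holds its last target. There are 200 camera calls.

TASK

Pack all four V-belt pulleys into the grey tray as two interlocking stacks of two, each pulley the other way up from the one below it and the one beside it. The pulley already in the tray stays at the bottom, hub up, pushed up to either end; a pulley that lies on its side goes hub down onto the floor beside it, its rim over the first one's rim; the loose hub-up pulley stands on that one face to face, and the other lying pulley goes hub down on the first, hub end on hub end. Each must sit flat, square on the one below and snug beside its neighbour; do not drop or ram them, and do not knock the other things on the bench about.

Things in the scene. Friction and masses are not known exactly. Their poses are not given: they have to be found in the camera images.
- base: Slotted steel base 88 x 210, fixed to the bench, carrying the grey sheet tray. Origin: centre of its underside; the tray's length lies along y. The tray is clamped up to 12 mm either way along y; where is not given. Tray inside 117 (y) x 70 (x), centred in x; floor top 7 above the bench; its two ends 54 high, 3 thick; long sides only lips 15 high; a wing screw, 20 high, outside each end.
- pulley_tray: Steel V-belt pulley, all four alike (about 0.45 kg): rim diameter 64, 16 wide; on one side a hub of diameter 36, 26 long; 42 overall; chamfers 1.5 (rim), 2.5 (hub end). This one already stands in the tray, hub up, clear of both ends. Origin: centre of its flat underside; z up along the hub. Beside it, a hub-down one fits with 3 mm to spare: axes 50 apart when touching (rim 32 + hub 18).
- pulley_up: Steel V-belt pulley, all four alike (about 0.45 kg): rim diameter 64, 16 wide; on one side a hub of diameter 36, 26 long; 42 overall; chamfers 1.5 (rim), 2.5 (hub end). Stands on the bench hub up (flat face underneath). Origin: centre of its flat underside; z up along the hub; rim from 0 to 16, hub from 16 to 42 above it.
- pulley_side_a: Steel V-belt pulley, all four alike (about 0.45 kg): rim diameter 64, 16 wide; on one side a hub of diameter 36, 26 long; 42 overall; chamfers 1.5 (rim), 2.5 (hub end). Lies on its side on the bench, on rim edge and hub edge, hub end lower. Origin: centre of its flat face, 35 above the bench as it lies; z along the axis to the hub, 29 degrees below level as it lies, heading roughly towards the middle of the bench.
- pulley_side_b: Steel V-belt pulley, all four alike (about 0.45 kg): rim diameter 64, 16 wide; on one side a hub of diameter 36, 26 long; 42 overall; chamfers 1.5 (rim), 2.5 (hub end). Lies on its side just as pulley_side_a, on the other side of the tray; the two can be exchanged.
- idler: Bystander: plain aluminium idler roller without a hub, diameter 52, 38 high, origin at its underside.
- clamp_a: Bystander: steel screw clamp lying flat, about 75 by 130, 18 high; origin near its middle.
- clamp_b: Bystander: a second such clamp.
- jar: Bystander: lidded steel grinding jar, diameter 82, 71 high, origin at its underside.
- bolt_cup: Bystander: white cup of bolts, diameter 66, 35 high, origin at its underside.
- hammer: Bystander: hammer 260 long, lying flat along its x, 26 high; origin at its middle.
Not all that is in view belongs to the job. Leave any red or yellow look-alike of the pulley_side_a alone.

How it is judged (in metres and radians):
At the end, for the whole second after the job is handed in: All at rest, within 3 degrees of level: the first (hub up) and one lying pulley (now hub down) on the tray floor, axes under 54.5 mm apart (50 touching); the loose hub-up one on the latter, the other (hub down) on the first, 5 mm concentric, seated within 3 mm, axes under 55.5 mm apart (linear speed of each of pulley_tray, pulley_up, pulley_side_a, pulley_side_b below 0.01 m/s and angular speed of each of pulley_tray, pulley_up, pulley_side_a, pulley_side_b below 0.1 rad/s and angle between each of pulley_tray, pulley_up's own z axis and vertical below 0.05 rad and angle between each of pulley_side_a, pulley_side_b's own z axis and vertical above 3.0916 rad and height (world z) of pulley_tray between 0.004 and 0.01 m and height (world z) of pulley_up between 0.046 and 0.052 m and horizontal distance between pulley_tray and base below 0.045 m and ((height (world z) of pulley_side_a between 0.046 and 0.052 m and height (world z) of pulley_side_b between 0.088 and 0.094 m and horizontal distance between pulley_side_a and pulley_tray below 0.0545 m and horizontal distance between pulley_up and pulley_side_a below 0.005 m and horizontal distance between pulley_side_b and pulley_tray below 0.005 m and horizontal distance between pulley_side_b and pulley_up below 0.0555 m) or (height (world z) of pulley_side_b between 0.046 and 0.052 m and height (world z) of pulley_side_a between 0.088 and 0.094 m and horizontal distance between pulley_side_b and pulley_tray below 0.0545 m and horizontal distance between pulley_up and pulley_side_b below 0.005 m and horizontal distance between pulley_side_a and pulley_tray below 0.005 m and horizontal distance between pulley_side_a and pulley_up below 0.0555 m))).
It fails at once if a pulley was dropped, rammed or pressed hard (more than 100 N) against the tray or another pulley (contact force between any of pulley_tray, pulley_up, pulley_side_a, pulley_side_b and base above 100 N or contact force between pulley_tray and pulley_up above 100 N or contact force between any of pulley_tray, pulley_up and pulley_side_a above 100 N or contact force between any of pulley_tray, pulley_up, pulley_side_a and pulley_side_b above 100 N).
It fails at once if something else on the bench was shoved more than 30 mm (distance of any of idler, clamp_a, clamp_b, jar, bolt_cup, hammer from where it was at the start of the episode above 0.03 m).
It also fails if it takes over 72 s, if anything falls off the work surface, if the arm or the gripper's body presses on something with over 40 N, if the wrist force passes 120 N, or if a joint passes its speed limit or range.

## Working session

There is one attempt and no reset: what is moved stays moved. The work goes in short steps, Python scripts to look and compute and a shell command to move; the robot and the scene stay as the last step left them, time stands still between calls to the robot, and variables do not carry over. Pictures are saved under pics/ and viewed, on a budget of 10 in all, crops included, one or two more only if the job needs it, and the job is handed in when it is done.

```bash
ls; mkdir -p pics
cat > h.py <<'E'
import numpy as np, cv2
from rig import sensors, capture, ctrl, cut_out, place_of
def pts(p):
    "world point for each pixel (H,W,3), nan where no depth"
    z=p["z_map"]; H,W=z.shape; K=np.array(p["camera_matrix"],float)
    u,v=np.meshgrid(np.arange(W),np.arange(H))
    uv=np.stack([u,v],-1).reshape(-1,1,2).astype(np.float64)
    n=cv2.undistortPoints(uv,K,np.array([p["k1"],0,0,0.])).reshape(H,W,2)
    c=np.dstack([n[...,0]*z,n[...,1]*z,z])
    X=(c-np.array(p["t"]))@np.array(p["R"])
    X[z<=0]=np.nan
    return X
def pix(p,X):
    K=np.array(p["camera_matrix"],float)
    r,_=cv2.Rodrigues(np.array(p["R"],float))
    return cv2.projectPoints(np.array(X,float).reshape(-1,1,3),r,np.array(p["t"],float),K,np.array([p["k1"],0,0,0.]))[0].reshape(-1,2)
E
python3 - <<'E'
from h import *
s=sensors.sense(); print({k:np.round(v,3) for k,v in s.items()}, ctrl.tip_extent)
for n in("scene","top"):
    p=capture(n); X=pts(p); im=p["color"].copy()
    print(n,"cam at",-np.array(p["R"]).T@np.array(p["t"]))
    for q in("pulley_tray","pulley_up","pulley_side_a","base","idler","clamp_a","jar","bolt_cup","hammer"):
        for d in cut_out(p,q)[:5]:
            if d["p"]<.2: continue
            m=d["region"]; P=X[m]; P=P[~np.isnan(P[:,0])]
            c=p["color"][m].mean(0)
            print(q,round(d["p"],2),np.round(d["box"]),"med",np.round(np.median(P,0)),"lo",np.round(np.percentile(P,2,axis=0)),"hi",np.round(np.percentile(P,98,axis=0)),"bgr",np.round(c))
    cv2.imwrite(f"pics/{n}0.png",cv2.resize(im,(800,600)))
E
```

```text
pics
{'time_s': np.float64(0.0), 'joints': array([ 1.005,  0.313,  1.498, -0.   ,  1.331, -0.223]), 'dq': array([-0.   , -0.001,  0.001,  0.001, -0.   ,  0.002]), 'tau': array([ 0.0000e+00, -4.1226e+01, -2.5975e+01, -0.0000e+00,  4.0000e-03,
       -0.0000e+00]), 'eef_pos': array([176.342, 494.237, 247.727]), 'ee_rot': array([-0.   ,  0.171,  0.985, -0.001]), 'force': array([0.279, 0.03 , 0.262]), 'wrist_torque': array([0.012, 0.015, 0.004]), 'grip_width': np.float64(0.995)} 17.0
scene cam at [1402.52152605  250.67161856  867.76364818]
pulley_tray 0.6 [244. 200. 258. 220.] med [590.  25.  22.] lo [560. -10.   6.] hi [608.  50.  48.] bgr [77. 77. 72.]
pulley_tray 0.59 [306. 193. 323. 208.] med [485. 230.  16.] lo [456. 203.  -1.] hi [501. 256.  41.] bgr [76. 77. 72.]
pulley_up 0.64 [305. 190. 324. 209.] med [485. 232.  15.] lo [451. 202.  -3.] hi [502. 260.  41.] bgr [81. 83. 78.]
pulley_side_a 0.79 [346. 235. 363. 252.] med [671. 376.  35.] lo [644. 350.  -1.] hi [684. 399.  59.] bgr [27. 83. 93.]
pulley_side_a 0.55 [380. 259. 399. 275.] med [718. 475.  38.] lo [698. 451.  19.] hi [7
[... 2141 characters left out ...]
 139. 349. 161.] med [ 668. -232.   36.] lo [ 647. -256.    6.] hi [ 695. -209.   41.] bgr [96. 96. 94.]
clamp_a 0.85 [367. 224. 406. 267.] med [ 399. -360.   14.] lo [ 344. -396.   -1.] hi [ 464. -318.   19.] bgr [58. 58. 55.]
clamp_a 0.67 [ 84. 195. 133. 222.] med [525. 407.  15.] lo [490. 348.   2.] hi [556. 481.  20.] bgr [52. 53. 50.]
jar 0.93 [207. 118. 235. 150.] med [726.  95.  60.] lo [693.  61.   4.] hi [770. 133.  71.] bgr [43. 43. 41.]
bolt_cup 0.57 [279. 122. 303. 149.] med [ 731. -103.   18.] lo [ 698. -131.   -1.] hi [759. -73.  37.] bgr [108. 109. 108.]
hammer 0.62 [383. 118. 418. 207.] med [ 669. -426.   22.] lo [ 519. -464.   -2.] hi [ 770. -385.   28.] bgr [ 71. 101. 119.]
```

Run:
```python
from h import *
t=cv2.imread("pics/top0.png")
p=capture("top"); im=p["color"]
c=cv2.resize(im[110:275,70:425],None,fx=2.25,fy=2.25,interpolation=cv2.INTER_CUBIC)
q=capture("scene")["color"]
a=cv2.resize(im[150:250,150:283],None,fx=3,fy=3,interpolation=cv2.INTER_CUBIC)[:225,:399]
b=cv2.resize(q[175:250,285:418],None,fx=3,fy=3,interpolation=cv2.INTER_CUBIC)[:225,:399]
out=np.zeros((600,800,3),np.uint8); out[:c.shape[0],:c.shape[1]]=c; out[375:600,:399]=a; out[375:600,400:799]=b
cv2.imwrite("pics/v1.png",out)
```

```text
(no output)
```

View pics/v1.png

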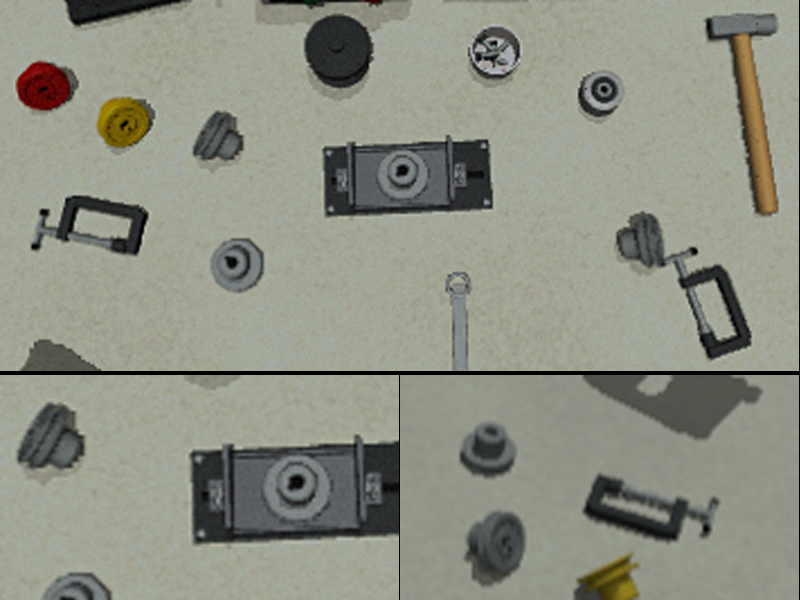

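```bash
cat >> h.py <<'E'
from scipy.optimize import least_squares
def sdf(L):
    "signed distance to revolved pulley outline, local pts (z along hub)"
    r=np.hypot(L[:,0],L[:,1]); z=L[:,2]
    def box(R,z0,z1):
        dr=r-R; dz=np.abs(z-(z0+z1)/2)-(z1-z0)/2
        return np.hypot(np.maximum(dr,0),np.maximum(dz,0))+np.minimum(np.maximum(dr,dz),0)
    return np.minimum(box(32,0,16),box(18,0,42))
def fit(P,x0,axis,free):
    "P pts; x0 = x,y,z,heading,dip; fits indices in free"
    x0=np.array(x0,float)
    def loc(q):
        x=x0.copy(); x[free]=q
        h,d=x[3:]; a=np.array([np.cos(h)*np.cos(d),np.sin(h)*np.cos(d),-np.sin(d)])
        b=np.cross(a,[0.3,0.5,0.81]); b/=np.linalg.norm(b); c=np.cross(a,b)
        return (P-x[:3])@np.stack([b,c,a]).T
    s=least_squares(lambda q:sdf(loc(q)),x0[free],loss="soft_l1",f_scale=1.5)
    x=x0.copy(); x[free]=s.x
    return x,np.median(np.abs(s.fun)),len(P)
def cloud(p,c,R,zlo=4,zhi=75):
    X=pts(p).reshape(-1,3)
    g=X[(np.hypot(X[:,0]-c[0],X[:,1]-c[1])<150)]
    m=(np.abs(X[:,0]-c[0])<200)&(np.abs(X[:,1]-c[1])<200)&(np.abs(X[:,2])<6)
    b=np.median(X[m,2])
    X=X-[0,0,b]
    return X[(np.hypot(X[:,0]-c[0],X[:,1]-c[1])<R)&(X[:,2]>zlo)&(X[:,2]<zhi)],b
E
python3 - <<'E'
from h import *
for n in("scene","top"):
    p=capture(n)
    for nm,c,z,zlo in(("tray",(575,24),7,11),("up",(470,228),0,4)):
        P,b=cloud(p,c,42,zlo); print(n,nm,np.round(b,1),*[np.round(v,2) for v in fit(P,[*c,z,0,-np.pi/2],0,[0,1,2])])
    for nm,c,hs in(("a",(630,250),(-2.2,-1.6,-1.1)),("b",(485,-270),(1.4,2.0,2.6))):
        P,b=cloud(p,c,50)
        for h in hs: print(n,nm,np.round(b,1),*[np.round(v,2) for v in fit(P,[c[0]-15*np.cos(h),c[1]-15*np.sin(h),35,h,np.radians(29)],0,[0,1,2,3])])
    # tray ends: points higher than 30 near the tray, not the pulley
    X=pts(p).reshape(-1,3); X=X[(abs(X[:,0]-575)<50)&(X[:,2]>15)&(X[:,2]<62)]
    for lo,hi in((-70,-15),(60,115)):
        E=X[(X[:,1]>lo)&(X[:,1]<hi)&(np.hypot(X[:,0]-575,X[:,1]-24)>40)]
        if len(E)>5:
            print(n,"end",len(E),np.round(np.percentile(E,[0,5,50,95,100],axis=0),1).tolist(),"slope",np.round(np.polyfit(E[:,0],E[:,1],1),3))
    X=pts(p); d=[d for d in cut_out(p,"base")][0]; B=X[d["region"]&(np.abs(X[...,2]-3)<9)]; 
    import cv2; print("base rect",cv2.minAreaRect(B[:,:2].astype(np.float32)), np.round(np.percentile(B,[1,99],axis=0)))
    print(place_of(p,"base")[:1])
E
```

```text
scene tray -1.7 [576.77  21.34   6.78   0.    -1.57] 1.28 260
scene up -1.7 [ 4.7003e+02  2.2942e+02 -3.5000e-01  0.0000e+00 -1.5700e+00] 0.98 227
scene a -1.3 [ 6.3285e+02  2.6497e+02  3.2550e+01 -2.0400e+00  5.1000e-01] 1.51 301
scene a -1.3 [ 6.3285e+02  2.6497e+02  3.2550e+01 -2.0400e+00  5.1000e-01] 1.51 301
scene a -1.3 [ 6.3555e+02  2.6693e+02  4.2030e+01 -1.6000e+00  5.1000e-01] 2.97 301
scene b -2.3 [ 482.76 -290.68   35.8     1.61    0.51] 2.01 146
scene b -2.3 [ 484.24 -285.85   32.71    1.71    0.51] 2.02 146
scene b -2.3 [ 482.76 -290.68   35.8     1.61    0.51] 2.01 146
scene end 89 [[536.1, -48.7, 15.0], [542.5, -39.8, 15.6], [582.5, -35.5, 39.4], [615.0, -34.3, 52.5], [616.6, -15.5, 55.2]] slope [ 2.6000e-02 -5.1282e+01]
scene end 63 [[536.6, 63.8, 15.0], [543.4, 82.3, 15.4], [582.2, 84.6, 44.0], [613.6, 95.0, 53.6], [614.7, 97.2, 56.1]] slope [-1.900e-02  9.627e+01]
base rect ((570.3320922851562, 15.299041748046875), (208.72305297851562, 103.95319366455078), 89.4389419555664) [[536. -86.  -2.]
 [621. 118.  12.]]
[{'centre': [216.1, 248.3], 'p': 0.91}]
top tray -0.4 [
[... 274 characters left out ...]
0.3 [ 6.3167e+02  2.6298e+02  3.2260e+01 -2.0900e+00  5.1000e-01] 1.46 305
top b -0.8 [ 480.54 -286.46   32.49    1.62    0.51] 1.68 347
top b -0.8 [ 480.54 -286.46   32.49    1.62    0.51] 1.68 347
top b -0.8 [ 480.54 -286.46   32.49    1.62    0.51] 1.68 347
top end 91 [[537.1, -51.0, 15.3], [537.9, -48.5, 16.1], [571.1, -37.9, 51.1], [609.9, -34.0, 55.2], [612.5, -18.7, 57.5]] slope [-1.0000e-03 -3.8054e+01]
top end 92 [[534.2, 61.7, 15.5], [534.9, 80.6, 16.9], [571.8, 83.5, 51.9], [606.8, 94.5, 56.0], [609.2, 97.5, 59.2]] slope [ 0.059 50.373]
base rect ((573.7133178710938, 15.489189147949219), (206.7235107421875, 91.48684692382812), 89.7294921875) [[529. -87.  -2.]
 [617. 118.  11.]]
[]
```

```bash
python3 -m jog '[[[400,-474,-130],[0,0,-70.3],0.2],[[400,-474,-130],[0,0,-70.3],0.2],[[400,-474,-130],[0,0,-70.3],0.2],[[400,-474,-130],[0,0,-70.3],0.2],[[400,-474,-130],[0,0,-70.3],0.2],[[400,-474,-130],[0,0,-70.3],0.2],[[400,-474,-130],[0,0,-70.3],0.2],[[400,-474,-130],[0,0,-70.3],0.2]]' 30
python3 - <<'E'
from h import *
from scipy.spatial.transform import Rotation as R
s=sensors.sense(); q=s["ee_rot"]; print(s["time_s"],np.round(s["eef_pos"],1),np.round(R.from_quat(q,scalar_first=True).as_matrix(),3).tolist(),np.round(s["joints"],2),s["grip_width"])
for n in("scene","top"):
    p=capture(n); X=pts(p).reshape(-1,3); X=X[(abs(X[:,0]-575)<45)&(X[:,2]>46)&(X[:,2]<62)]
    for lo,hi in((-60,-15),(65,105)):
        E=X[(X[:,1]>lo)&(X[:,1]<hi)&(np.hypot(X[:,0]-575,X[:,1]-22)>45)]
        print(n,len(E),np.round(np.median(E,0),1),np.round(np.percentile(E,[2,98],axis=0),1).tolist(),"slope",np.round(np.polyfit(E[:,0],E[:,1],1)[0],3))
    for nm,c,h in(("a",(630,250),-2.06),("b",(485,-270),1.65)):
        P,b=cloud(p,c,50)
        print(n,nm,*[np.round(v,2) for v in fit(P,[c[0]-15*np.cos(h),c[1]-15*np.sin(h),35,h,np.radians(29)],0,[0,1,3])])
E
```

```text
time_s: 2.07
eef_pos: [387.8, 243.4, 179.8]
ee_rot: [0.0, 0.624, 0.781, 0.0]
force: [0.2, 0.6, 0.2]
grip_width: 0.801
2.0667 [387.8 243.4 179.8] [[-0.22, 0.975, 0.001], [0.975, 0.22, 0.0], [0.0, 0.001, -1.0]] [0.3  0.24 1.79 0.   1.11 0.08] 0.8010678561630115
scene 31 [578.6 -37.1  51.6] [[543.1, -40.2, 46.2], [614.7, -34.9, 53.6]] slope 0.012
scene 30 [575.4  84.6  51.8] [[539.6, 81.8, 49.0], [613.1, 87.1, 54.8]] slope 0.009
scene a [ 6.3122e+02  2.6420e+02  3.5000e+01 -2.0300e+00  5.1000e-01] 1.55 301
scene b [ 483.5  -290.28   35.      1.6     0.51] 1.98 143
top 59 [573.5 -38.5  53.4] [[537.4, -41.1, 48.1], [611.3, -35.9, 57.1]] slope 0.016
top 61 [573.4  83.6  53. ] [[535.9, 81.0, 47.7], [609.4, 86.6, 56.9]] slope 0.036
top a [ 6.3285e+02  2.6339e+02  3.5000e+01 -2.1400e+00  5.1000e-01] 1.86 306
top b [ 480.4  -287.32   35.      1.57    0.51] 2.11 347
```

```bash
python3 -m jog '[[[188,-223,-68],[0,0,-11.7],0.2],[[188,-223,-68],[0,0,-11.7],0.2],[[188,-223,-68],[0,0,-11.7],0.2],[[188,-223,-68],[0,0,-11.7],0.2],[[188,-223,-68],[0,0,-11.7],0.2],[[188,-223,-68],[0,0,-11.7],0.2],[[188,-223,-68],[0,0,-11.7],0.2],[[188,-223,-68],[0,0,-11.7],0.2]]'
python3 - <<'E'
from h import *
s=sensors.sense(); print(np.round(s["eef_pos"],1),np.round(s["ee_rot"],4))
E
```

```text
time_s: 2.83
eef_pos: [577.2, 18.2, 110.4]
ee_rot: [0.0, 0.7, 0.715, -0.0]
force: [0.7, -0.3, -0.4]
grip_width: 0.798
[577.2  18.2 110.4] [ 3.000e-04  6.996e-01  7.145e-01 -2.000e-04]
```

```bash
python3 -m jog '[[[0,2,-30],[0,0,0],0.2],[[0,2,-55],[0,0,0],0.2],[[0,2,-63],[0,0,0],0.2],[[0,2,-63],[0,0,0],0.65],[[0,2,-63],[0,0,0],0.65],[[0,2,-63],[0,0,0],0.65],[[0,2,-63],[0,0,0],0.65],[[0,2,-63],[0,0,0],0.65]]' 25
```

```text
time_s: 3.5
eef_pos: [575.9, 24.4, 50.7]
ee_rot: [0.001, 0.699, 0.716, 0.001]
force: [-0.0, 3.0, 7.4]
grip_width: 0.402
```

```bash
python3 -m jog '[[[0,-5,0],[0,0,0],0.65],[[0,-10,0],[0,0,0],0.65],[[0,-15,0],[0,0,0],0.65],[[0,-18,0],[0,0,0],0.65],[[0,-20,0],[0,0,0],0.65],[[0,-20,0],[0,0,0],0.65],[[0,-20,0],[0,0,0],0.65],[[0,-20,0],[0,0,0],0.65]]' 30; python3 -m jog '[[[0,-1,0],[0,0,0],0.65],[[0,-2,0],[0,0,0],0.65],[[0,-3,0],[0,0,0],0.65],[[0,-4,0],[0,0,0],0.65],[[0,-4,0],[0,0,0],0.65],[[0,-4,0],[0,0,0],0.65],[[0,-4,0],[0,0,0],0.65],[[0,-4,0],[0,0,0],0.65]]' 30;  python3 -m jog '[[[0,-1,0],[0,0,0],0.65],[[0,-2,0],[0,0,0],0.65],[[0,-2,0],[0,0,0],0.65],[[0,-2,0],[0,0,0],0.65],[[0,-2,0],[0,0,0],0.65],[[0,-2,0],[0,0,0],0.65],[[0,-2,0],[0,0,0],0.65],[[0,-2,0],[0,0,0],0.65]]' 30
```

```text
time_s: 4.17
eef_pos: [575.8, 4.9, 50.8]
ee_rot: [0.001, 0.699, 0.715, 0.001]
force: [-0.6, 6.2, 8.1]
grip_width: 0.399
time_s: 4.83
eef_pos: [575.8, 1.3, 50.8]
ee_rot: [0.001, 0.699, 0.716, 0.002]
force: [0.7, 8.6, 8.9]
grip_width: 0.401
time_s: 5.5
eef_pos: [575.8, -0.1, 50.8]
ee_rot: [0.0, 0.699, 0.716, 0.002]
force: [-0.2, 11.8, 9.6]
grip_width: 0.404
```

Run:
```python
from h import *
for n in("scene","top"):
    p=capture(n)
    P,b=cloud(p,(576,-1),42,11,24); P=P[P[:,1]<70]
    im=p["color"]; u=pix(p,[576,22,30])[0].astype(int)
    cv2.imwrite(f"pics/c_{n}.png",cv2.resize(im[u[1]-40:u[1]+40,u[0]-50:u[0]+50],(400,320),interpolation=cv2.INTER_CUBIC))
cv2.imwrite("pics/v2.png",np.hstack([cv2.imread("pics/c_scene.png"),cv2.imread("pics/c_top.png")]))
```

```text
(no output)
```

View pics/v2.png

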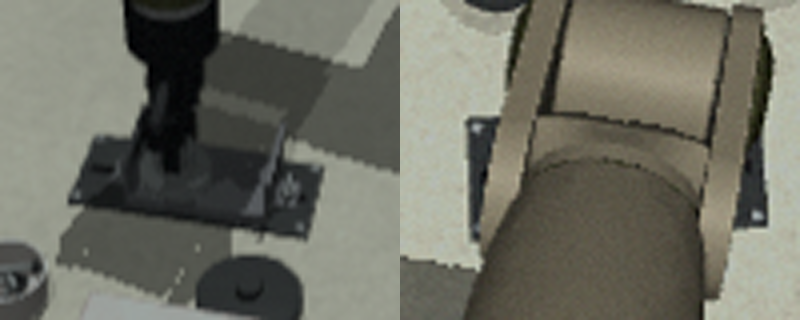

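```bash
python3 -m jog '[[[0,-1,0],[0,0,0],0.65],[[0,-2,0],[0,0,0],0.65],[[0,-3,0],[0,0,0],0.65],[[0,-4,0],[0,0,0],0.65],[[0,-4,0],[0,0,0],0.65],[[0,-4,0],[0,0,0],0.65],[[0,-4,0],[0,0,0],0.65],[[0,-4,0],[0,0,0],0.65]]' 30; python3 -m jog '[[[0,-1,0],[0,0,0],0.65],[[0,-2,0],[0,0,0],0.65],[[0,-2,0],[0,0,0],0.65],[[0,-2,0],[0,0,0],0.65],[[0,-2,0],[0,0,0],0.65],[[0,-2,0],[0,0,0],0.65],[[0,-2,0],[0,0,0],0.65],[[0,-2,0],[0,0,0],0.65]]' 30
```

```text
time_s: 6.27
eef_pos: [575.7, -1.1, 51.4]
ee_rot: [-0.001, 0.699, 0.716, 0.004]
force: [-0.8, 27.5, 16.1]
grip_width: 0.408
time_s: 6.93
eef_pos: [575.8, -2.1, 51.7]
ee_rot: [-0.002, 0.699, 0.716, 0.004]
force: [-1.2, 34.2, 19.6]
grip_width: 0.401
```

```bash
python3 -m jog '[[[0,2,0],[0,0,0],0.65],[[0,3,0],[0,0,0],0.65],[[0,3,0],[0,0,0],0.2],[[0,3,0],[0,0,0],0.2],[[0,3,0],[0,0,0],0.2],[[0,3,0],[0,0,0],0.2],[[0,3,20],[0,0,0],0.0],[[0,3,60],[0,0,0],0.0]]' 30; python3 -m jog '[[[0,40,70],[0,0,0],0],[[0,80,80],[0,0,0],0],[[0,120,80],[0,0,0],0],[[0,160,80],[0,0,0],0],[[40,200,80],[0,0,0],0],[[60,220,80],[0,0,0],0],[[70,230,80],[0,0,0],0],[[70,230,80],[0,0,0],0]]' 80
python3 - <<'E'
from h import *
for n in("scene","top"):
    p=capture(n)
    for z in ([0,1],[0,1,2]):
        P,b=cloud(p,(576,-3),45,11); P=P[(P[:,1]>-34)]; print(n,*[np.round(v,2) for v in fit(P,[576,-3,7,0,-np.pi/2],0,z)])
    X=pts(p).reshape(-1,3); X=X[(abs(X[:,0]-575)<45)&(X[:,2]>46)&(X[:,2]<62)]
    for lo,hi in((-60,-30),(65,105)):
        E=X[(X[:,1]>lo)&(X[:,1]<hi)]
        print(n,len(E),np.round(np.median(E,0),1),"slope",np.round(np.polyfit(E[:,0],E[:,1],1)[0],3))
    im=p["color"]; u=pix(p,[576,22,30])[0].astype(int)
    cv2.imwrite(f"pics/c_{n}.png",cv2.resize(im[u[1]-40:u[1]+40,u[0]-50:u[0]+50],(400,320),interpolation=cv2.INTER_CUBIC))
cv2.imwrite("pics/v3.png",np.hstack([cv2.imread("pics/c_scene.png"),cv2.imread("pics/c_top.png")]))
E
```

```text
time_s: 7.6
eef_pos: [572.5, -4.9, 105.6]
ee_rot: [-0.004, 0.699, 0.715, -0.002]
force: [0.9, -0.0, -0.3]
grip_width: 1.001
time_s: 8.27
eef_pos: [646.7, 229.1, 187.2]
ee_rot: [-0.0, 0.698, 0.717, 0.0]
force: [-1.0, -1.0, -0.5]
grip_width: 1.002
scene [576.91  -3.35   7.     0.    -1.57] 1.33 262
scene [576.89  -3.4    6.74   0.    -1.57] 1.29 262
scene 32 [581.1 -36.7  50.9] slope 0.016
scene 31 [577.9  84.4  51.9] slope 0.009
top [574.79  -3.64   7.     0.    -1.57] 1.34 454
top [574.7   -3.77   6.69   0.    -1.57] 1.37 454
top 58 [573.1 -38.5  52.8] slope 0.017
top 60 [572.5  83.7  52.8] slope 0.035
```

View pics/v3.png

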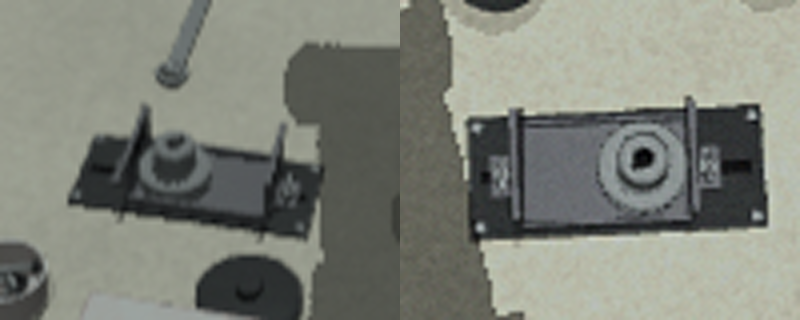

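```bash
cat >> h.py <<'E'
from scipy.spatial.transform import Rotation as Ro
def want(closing,heading,tilt):
    "tool orientation: closing line angle, tilted `tilt` deg from down towards heading (deg)"
    c=np.radians(closing); y=np.array([np.cos(c),np.sin(c),0]); z=np.array([0,0,-1.]); 
    R0=np.stack([np.cross(y,z),y,z],1); h=np.radians(heading)
    return Ro.from_rotvec(np.radians(tilt)*np.array([np.sin(h),-np.cos(h),0]))*Ro.from_matrix(R0)
def turn(W):
    s=sensors.sense(); q=Ro.from_quat(s["ee_rot"],scalar_first=True)
    return np.degrees((W*q.inv()).as_rotvec()).round(1)
E
python3 - <<'E'
from h import *
s=sensors.sense(); print(s["eef_pos"],s["joints"])
print(turn(want(-28.6,-118.6,50)), turn(want(-28.6,-118.6,25)))
E
```

```text
[644.88537091 225.33094791 187.65704003] [ 1.65192587e-01  7.17251234e-01  1.02462866e+00 -3.53285397e-04
  1.40136039e+00  1.40654141e-01]
[-49.1  11.8 -28. ] [-24.6   5.8 -29.5]
```

```bash
python3 -m jog '[[[13,85,-30],[-49.1,11.8,-28],0],[[13,85,-30],[-49.1,11.8,-28],0],[[13,85,-30],[-49.1,11.8,-28],0],[[13,85,-30],[-49.1,11.8,-28],0],[[13,85,-30],[-49.1,11.8,-28],0],[[13,85,-30],[-49.1,11.8,-28],0],[[13,85,-30],[-49.1,11.8,-28],0],[[13,85,-30],[-49.1,11.8,-28],0]]' 80;  python3 - <<'E'
from h import *
s=sensors.sense(); print(s["eef_pos"],s["joints"])
print(turn(want(-28.6,-118.6,50)))
E
```

```text
time_s: 9.03
eef_pos: [623.6, 287.4, 152.5]
ee_rot: [0.21, 0.78, 0.481, -0.339]
force: [-0.0, -0.6, 0.2]
grip_width: 1.0
[623.62011607 287.44771778 152.5249963 ] [ 0.42315663  1.2959106   0.1909808  -0.6325361   2.2423479   0.63822474]
[-2.6  1.5 -2. ]
```

Run:
```python
from h import *
s=sensors.sense()
for T in (35,42,45): print(T,turn(want(-28.6,-118.6,T)))
```

```text
35 [10.7 -5.5 -1.9]
42 [ 4.5 -2.2 -1.9]
45 [ 1.9 -0.8 -2. ]
```

```bash
python3 -m jog '[[[5,-30,-42],[4.5,-2.2,-1.9],0],[[5,-30,-42],[4.5,-2.2,-1.9],0],[[5,-30,-42],[4.5,-2.2,-1.9],0],[[5,-30,-42],[4.5,-2.2,-1.9],0],[[5,-30,-42],[4.5,-2.2,-1.9],0],[[5,-30,-42],[4.5,-2.2,-1.9],0],[[5,-30,-42],[4.5,-2.2,-1.9],0],[[5,-30,-42],[4.5,-2.2,-1.9],0]]' 80;  python3 - <<'E'
from h import *
s=sensors.sense(); print(s["eef_pos"],s["joints"])
print(turn(want(-28.6,-118.6,42)))
E
```

```text
time_s: 9.7
eef_pos: [629.4, 259.4, 111.9]
ee_rot: [0.182, 0.803, 0.479, -0.305]
force: [0.0, 0.5, 0.0]
grip_width: 0.996
[629.37000092 259.42312421 111.86619086] [ 0.37107605  1.19409875  0.46182937 -0.5006384   2.02557016  0.76783213]
[-0.3  0.2 -0.3]
```

```bash
python3 -m jog '[[[-1,-2.4,-30],[0,0,0],0],[[-1,-2.4,-55],[0,0,0],0],[[-1,-2.4,-72],[0,0,0],0],[[-1,-2.4,-81],[0,0,0],0],[[-1,-2.4,-81],[0,0,0],0],[[-1,-2.4,-81],[0,0,0],0],[[-1,-2.4,-81],[0,0,0],0.1],[[-1,-2.4,-81],[0,0,0],0.2]]' 80;  python3 - <<'E'
from h import *
s=sensors.sense(); print(s["eef_pos"],s["joints"])
print(turn(want(-28.6,-118.6,42)))
out=[]
for n in("scene","top"):
    p=capture(n); im=p["color"]; u=pix(p,[629,257,30])[0].astype(int)
    out.append(cv2.resize(im[u[1]-40:u[1]+40,u[0]-50:u[0]+50],(400,320),interpolation=cv2.INTER_CUBIC))
cv2.imwrite("pics/v4.png",np.hstack(out))
E
```

```text
time_s: 10.37
eef_pos: [628.9, 256.7, 32.0]
ee_rot: [0.182, 0.803, 0.479, -0.304]
force: [-0.7, -0.3, 0.4]
grip_width: 0.801
[628.87421093 256.67310873  32.02198436] [ 0.36797122  1.26609659  0.51868286 -0.47613021  1.90917838  0.83206924]
[-0.4  0.3 -0.3]
```

View pics/v4.png

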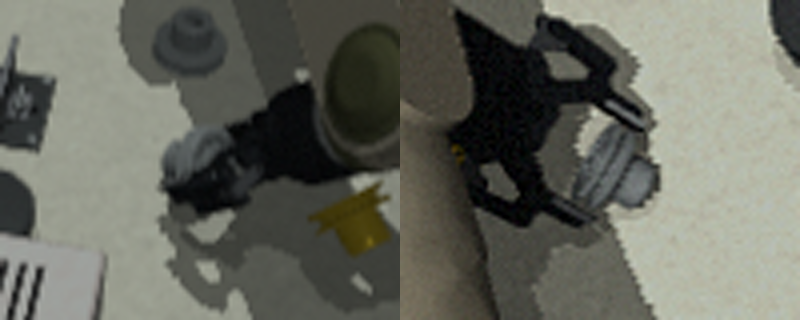

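```bash
python3 -m jog '[[[0,0,-1],[0,0,0],0.3],[[0,0,-1],[0,0,0],0.4],[[0,0,-1],[0,0,0],0.4],[[0,0,-1],[0,0,0],0.4],[[0,0,-1],[0,0,0],0.4],[[0,0,-1],[0,0,0],0.4],[[0,0,5],[0,0,0],0.4],[[0,0,30],[0,0,0],0.4]]' 80; python3 -m jog '[[[0,0,30],[0,0,0],0.4],[[0,0,60],[0,0,0],0.4],[[0,0,80],[0,0,0],0.4],[[0,0,90],[0,0,0],0.4],[[0,0,90],[0,0,0],0.4],[[0,0,90],[0,0,0],0.4],[[0,0,90],[0,0,0],0.4],[[0,0,90],[0,0,0],0.4]]' 80
python3 - <<'E'
from h import *
s=sensors.sense(); print(s["eef_pos"],s["force"],s["wrist_torque"])
W=want(1,-89,-19)
print(turn(W))
E
```

```text
time_s: 11.13
eef_pos: [626.7, 256.0, 56.0]
ee_rot: [0.181, 0.801, 0.48, -0.309]
force: [-0.6, 0.4, -5.4]
grip_width: 0.717
time_s: 11.8
eef_pos: [627.9, 256.3, 148.2]
ee_rot: [0.182, 0.802, 0.479, -0.307]
force: [0.3, -0.2, -3.9]
grip_width: 0.717
[627.87213691 256.27157203 148.20016467] [ 0.28643719 -0.20353544 -3.90198524] [ 0.66370519 -0.34903623  0.0131633 ]
[ 59.6 -14.6  26.4]
```

```bash
python3 -m jog '[[[-53,-208,-18],[59.6,-14.6,26.4],0.4],[[-53,-208,-18],[59.6,-14.6,26.4],0.4],[[-53,-208,-18],[59.6,-14.6,26.4],0.4],[[-53,-208,-18],[59.6,-14.6,26.4],0.4],[[-53,-208,-18],[59.6,-14.6,26.4],0.4],[[-53,-208,-18],[59.6,-14.6,26.4],0.4],[[-53,-208,-18],[59.6,-14.6,26.4],0.4],[[-53,-208,-18],[59.6,-14.6,26.4],0.4]]' 80
python3 - <<'E'
from h import *
s=sensors.sense(); print(s["eef_pos"],s["force"])
print(turn(want(1,-89,-19)))
E
```

```text
time_s: 12.47
eef_pos: [574.1, 46.2, 132.3]
ee_rot: [-0.047, 0.742, 0.669, 0.015]
force: [-0.1, 0.5, -4.7]
grip_width: 0.715
[574.07228589  46.16858223 132.29310779] [-0.05282827  0.54430143 -4.72966458]
[14.  -3.4  6.5]
```

```bash
python3 -m jog '[[[1,2,0],[7,-1.7,3.2],0.4],[[1,2,0],[14,-3.4,6.5],0.4],[[1,2,0],[14,-3.4,6.5],0.4],[[1,2,0],[14,-3.4,6.5],0.4],[[1,2,0],[14,-3.4,6.5],0.4],[[1,2,0],[14,-3.4,6.5],0.4],[[1,2,0],[14,-3.4,6.5],0.4],[[1,2,0],[14,-3.4,6.5],0.4]]' 80
cat >> h.py <<'E'
def fitv(P,o,a0=(0,0),ts=5):
    "fit hub-down pulley: face centre o, small axis tilts; returns o, tilt about x,y deg"
    def f(q):
        R=Ro.from_rotvec([q[3],q[4],0])*Ro.from_euler('x',180,degrees=True)
        return sdf(R.inv().apply(P-q[:3]))
    s=least_squares(f,[*o,*a0],loss="soft_l1",f_scale=1.5,x_scale=[1,1,1,.03,.03])
    return np.r_[s.x[:3],np.degrees(s.x[3:])],np.median(abs(s.fun)),len(P)
E
python3 - <<'E'
from h import *
s=sensors.sense(); print(s["eef_pos"],turn(want(1,-89,-19)))
out=[]
for n in("scene","top"):
    p=capture(n); X=pts(p); im=p["color"]; u=pix(p,[576,40,110])[0].astype(int)
    q=np.array([576,48,140])
    m=(np.hypot(X[...,0]-576,X[...,1]-48)<45)&(X[...,2]>80)&(X[...,2]<150)&(im.max(-1)>45)
    P=X[m]; print(n,len(P)); 
    if len(P)>30: print(fitv(P,q))
    out.append(cv2.resize(im[u[1]-40:u[1]+40,u[0]-50:u[0]+50],(400,320),interpolation=cv2.INTER_CUBIC))
np.save("P.npy",P)
cv2.imwrite("pics/v5.png",np.hstack(out))
E
```

```text
time_s: 13.13
eef_pos: [576.2, 51.0, 132.3]
ee_rot: [-0.116, 0.691, 0.705, 0.113]
force: [0.3, -0.4, -4.3]
grip_width: 0.718
[576.22048262  50.99958039 132.3280608 ] [ 0.3 -0.1 -0.2]
scene 165
(array([577.47917517,  51.40167121, 137.29762798,   1.30780042,
        -2.51103082]), np.float64(1.6517864932180473), 165)
top 58
(array([576.41652601,  56.90828566, 121.1241002 ,  41.1221083 ,
       -13.67862651]), np.float64(1.027101170163121), 58)
```

View pics/v5.png

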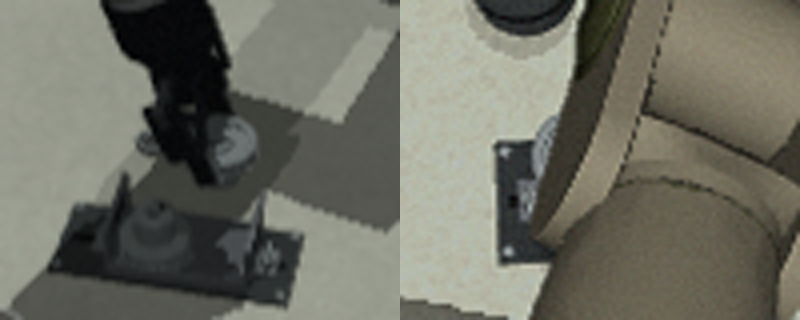

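```bash
python3 -m jog '[[[-1.3,-2.9,0],[0,0,0],0.4],[[-1.3,-2.9,-15],[0,0,0],0.4],[[-1.3,-2.9,-30],[0,0,0],0.4],[[-1.3,-2.9,-45],[0,0,0],0.4],[[-1.3,-2.9,-58],[0,0,0],0.4],[[-1.3,-2.9,-62],[0,0,0],0.4],[[-1.3,-2.9,-62],[0,0,0],0.4],[[-1.3,-2.9,-62],[0,0,0],0.4]]' 80
python3 - <<'E'
from h import *
s=sensors.sense(); print(s["eef_pos"],s["force"],turn(want(1,-89,-19)))
p=capture("scene"); X=pts(p); im=p["color"]
m=(np.hypot(X[...,0]-576,X[...,1]-48)<45)&(X[...,2]>60)&(X[...,2]<90)&(im.max(-1)>45)
P=X[m]; print(len(P),fitv(P,[576,48,78]))
m=(np.hypot(X[...,0]-577,X[...,1]-48)<36)&(X[...,2]>60)&(X[...,2]<90)&(im.max(-1)>60)
P=X[m]; print(len(P),fitv(P,[576,48,78]))
u=pix(p,[576,25,60])[0].astype(int)
cv2.imwrite("pics/v6.png",cv2.resize(im[u[1]-35:u[1]+35,u[0]-50:u[0]+50],(800,560),interpolation=cv2.INTER_CUBIC))
E
```

```text
time_s: 13.9
eef_pos: [575.3, 47.4, 70.8]
ee_rot: [-0.116, 0.691, 0.704, 0.114]
force: [-0.1, 1.1, -4.9]
grip_width: 0.715
[575.2736772   47.43456435  70.80811699] [-0.06562216  1.08518881 -4.86332471] [ 0.3 -0.  -0.1]
142 (array([ 5.77596467e+02,  4.68948437e+01,  7.65782529e+01, -4.53543074e-01,
       -2.79933387e+00]), np.float64(1.9728764369162755), 142)
97 (array([577.65327512,  47.23587421,  74.72045508,   4.44332035,
        -1.72911274]), np.float64(1.6292403043113843), 97)
```

View pics/v6.png

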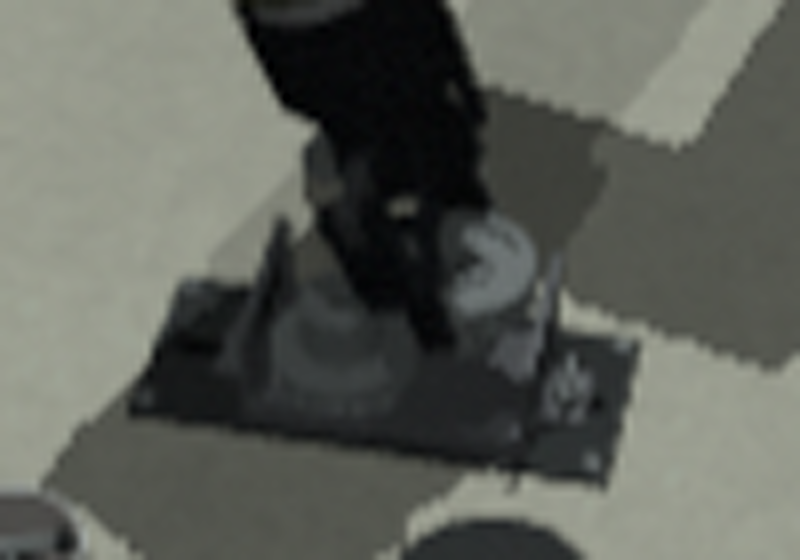

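```bash
python3 -m jog '[[[-0.3,0.8,-3],[0,0,0],0.4],[[-0.3,0.8,-6],[0,0,0],0.4],[[-0.3,0.8,-9],[0,0,0],0.4],[[-0.3,0.8,-11],[0,0,0],0.4],[[-0.3,0.8,-12],[0,0,0],0.4],[[-0.3,0.8,-13],[0,0,0],0.4],[[-0.3,0.8,-14],[0,0,0],0.4],[[-0.3,0.8,-14],[0,0,0],0.4]]' 80; python3 -m jog '[[[0,0,-0.7],[0,0,0],0.4],[[0,0,-1.4],[0,0,0],0.4],[[0,0,-2.1],[0,0,0],0.4],[[0,0,-2.8],[0,0,0],0.4],[[0,0,-3.5],[0,0,0],0.4],[[0,0,-4],[0,0,0],0.4],[[0,0,-4],[0,0,0],0.4],[[0,0,-4],[0,0,0],0.4]]' 80
python3 - <<'E'
from h import *
s=sensors.sense(); print(s["eef_pos"],s["force"],s["wrist_torque"])
E
```

```text
time_s: 14.62
eef_pos: [575.0, 47.8, 56.3]
ee_rot: [-0.116, 0.691, 0.704, 0.114]
force: [0.7, -5.6, -1.4]
grip_width: 0.718
time_s: 15.28
eef_pos: [575.1, 47.7, 52.5]
ee_rot: [-0.116, 0.691, 0.704, 0.114]
force: [0.2, -5.7, -0.4]
grip_width: 0.718
[575.05335271  47.6950958   52.51268424] [ 0.16359119 -5.6753982  -0.41973682] [-0.92462339 -0.02904136  0.0039013 ]
```

```bash
python3 -m jog '[[[0,-0.7,0],[0,0,0],0.4],[[0,-0.7,-1],[0,0,0],0.4],[[0,-0.7,-2],[0,0,0],0.4],[[0,-0.7,-3],[0,0,0],0.4],[[0,-0.7,-4],[0,0,0],0.4],[[0,-0.7,-5],[0,0,0],0.4],[[0,-0.7,-6],[0,0,0],0.4],[[0,-0.7,-6],[0,0,0],0.4]]' 80; python3 -m jog '[[[0,0,-0.7],[0,0,0],0.4],[[0,0,-1.4],[0,0,0],0.4],[[0,0,-2.1],[0,0,0],0.4],[[0,0,-2.8],[0,0,0],0.4],[[0,0,-3.5],[0,0,0],0.4],[[0,0,-4],[0,0,0],0.4],[[0,0,-4],[0,0,0],0.4],[[0,0,-4],[0,0,0],0.4]]' 80
```

```text
time_s: 15.95
eef_pos: [574.6, 47.6, 46.1]
ee_rot: [-0.117, 0.691, 0.704, 0.114]
force: [1.0, -1.9, -3.2]
grip_width: 0.72
time_s: 16.62
eef_pos: [574.6, 47.6, 42.3]
ee_rot: [-0.117, 0.691, 0.704, 0.114]
force: [0.4, -1.4, -4.3]
grip_width: 0.71
```

```bash
python3 -m jog '[[[0,0,-0.5],[0,0,0],0.4],[[0,0,-1],[0,0,0],0.4],[[0,0,-1.5],[0,0,0],0.4],[[0,0,-2],[0,0,0],0.4],[[0,0,-2],[0,0,0],0.4],[[0,0,-2],[0,0,0],0.4],[[0,0,-2],[0,0,0],0.4],[[0,0,-2],[0,0,0],0.4]]' 80; python3 -m jog '[[[0,0,-0.5],[0,0,0],0.4],[[0,0,-1],[0,0,0],0.4],[[0,0,-1.5],[0,0,0],0.4],[[0,0,-2],[0,0,0],0.4],[[0,0,-2],[0,0,0],0.4],[[0,0,-2],[0,0,0],0.4],[[0,0,-2],[0,0,0],0.4],[[0,0,-2],[0,0,0],0.4]]' 80
```

```text
time_s: 17.28
eef_pos: [574.7, 47.6, 40.7]
ee_rot: [-0.116, 0.691, 0.704, 0.114]
force: [-3.2, -2.5, 5.7]
grip_width: 0.714
time_s: 17.95
eef_pos: [574.8, 47.6, 40.6]
ee_rot: [-0.117, 0.691, 0.705, 0.114]
force: [-10.8, -5.0, 22.6]
grip_width: 0.716
```

```bash
python3 -m jog '[[[0,0,1.5],[0,0,0],0.4],[[0,0,2],[0,0,0],0.2],[[0,0,2],[0,0,0],0.1],[[0,0,2],[0,0,0],0],[[0,0,2],[0,0,0],0],[[0,0,2],[0,0,0],0],[[0,0,20],[0,0,0],0],[[0,0,50],[0,0,0],0]]' 80
python3 - <<'E'
from h import *
s=sensors.sense(); print(s["eef_pos"],s["force"],turn(want(91,1,0)),turn(want(-89,1,0)))
E
```

```text
time_s: 18.62
eef_pos: [573.2, 47.9, 86.3]
ee_rot: [-0.119, 0.691, 0.704, 0.112]
force: [0.8, 1.3, 0.6]
grip_width: 1.0
[573.15413546  47.94160304  86.28750922] [0.79265429 1.29636733 0.63281412] [-14.2 -15.3  89.1] [-15.3  14.2 -89.2]
```

```bash
python3 -m jog '[[[0,0,30],[0,0,0],0.1],[[-103,181,40],[-14.2,-15.3,89.1],0.1],[[-103,181,40],[-14.2,-15.3,89.1],0.2],[[-103,181,40],[-14.2,-15.3,89.1],0.2],[[-103,181,40],[-14.2,-15.3,89.1],0.2],[[-103,181,40],[-14.2,-15.3,89.1],0.2],[[-103,181,40],[-14.2,-15.3,89.1],0.2],[[-103,181,40],[-14.2,-15.3,89.1],0.2]]' 60
python3 - <<'E'
from h import *
s=sensors.sense(); print(s["eef_pos"],s["force"],turn(want(91,1,0)))
for n in("scene","top"):
    p=capture(n)
    P,b=cloud(p,(470,228.5),42,4,48); print(n,np.round(b,1),*[np.round(v,2) for v in fit(P,[470,228.5,0,0,-np.pi/2],0,[0,1])])
    for z in ([0,1],[0,1,2]):
        P,b=cloud(p,(576,-3),45,11,54); P=P[(P[:,1]>-34)&(P[:,1]<14)]; print(n,"p1",*[np.round(v,2) for v in fit(P,[576,-3,7,0,-np.pi/2],0,z)])
    X=pts(p)-[0,0,b]; m=(np.hypot(X[...,0]-575,X[...,1]-48)<40)&(X[...,1]>19)&(X[...,1]<81)&(X[...,2]>12)&(X[...,2]<54)
    print(n,"a",*[np.round(v,2) for v in fitv(X[m],[575,48,49])]); F=X[(np.hypot(X[...,0]-575,X[...,1]-48)<27)&(X[...,2]>38)]
    A=np.c_[F[:,:2]-[575,48],np.ones(len(F))]; c,*_=np.linalg.lstsq(A,F[:,2],rcond=None); print("plane",np.round(c*[57.3,57.3,1],2))
E
```

```text
time_s: 19.28
eef_pos: [470.5, 230.5, 128.6]
ee_rot: [-0.057, 0.33, 0.94, 0.057]
force: [0.3, -1.3, -0.3]
grip_width: 0.799
[470.49897468 230.52132826 128.58761041] [ 0.3483119  -1.31885264 -0.27272135] [-6.6 -6.7 39.6]
scene -1.7 [470.17 228.85   0.     0.    -1.57] 1.19 218
scene p1 [577.35  -3.69   7.     0.    -1.57] 1.41 200
scene p1 [577.07  -3.75   6.44   0.    -1.57] 1.38 200
scene a [574.69  48.03  47.33   1.46  -1.56] 1.65 266
plane [-0.33 -1.19 46.78]
top -0.3 [470.   228.5    0.     0.    -1.57] nan 0
top p1 [574.72  -4.5    7.     0.    -1.57] 1.6 379
top p1 [574.58  -4.44   6.57   0.    -1.57] 1.61 379
top a [5.739e+02 4.813e+01 4.717e+01 5.600e-01 7.400e-01] 1.81 455
plane [-0.46 -0.06 46.75]
  return _methods._mean(a, axis=axis, dtype=dtype,
  ret = ret.dtype.type(ret / rcount)
```

```bash
python3 -m jog '[[[-0.5,-1.8,0],[-6.6,-6.7,39.6],0.2],[[-0.5,-1.8,-10],[-6.6,-6.7,39.6],0.2],[[-0.5,-1.8,-20],[-6.6,-6.7,39.6],0.2],[[-0.5,-1.8,-30],[-6.6,-6.7,39.6],0.2],[[-0.5,-1.8,-40],[-6.6,-6.7,39.6],0.2],[[-0.5,-1.8,-48],[-6.6,-6.7,39.6],0.2],[[-0.5,-1.8,-48],[-6.6,-6.7,39.6],0.2],[[-0.5,-1.8,-48],[-6.6,-6.7,39.6],0.2]]' 60
python3 - <<'E'
from h import *
s=sensors.sense(); print(s["eef_pos"],s["force"],turn(want(91,1,0)))
E
```

```text
time_s: 20.05
eef_pos: [471.2, 226.5, 80.2]
ee_rot: [-0.001, -0.001, 1.0, 0.001]
force: [0.6, 0.3, -0.7]
grip_width: 0.803
[471.17655898 226.53329915  80.20626739] [ 0.55191413  0.30911771 -0.7006402 ] [-0.1 -0.1  0.9]
```

```bash
python3 -m jog '[[[-1,2,-15],[0,0,0.9],0.2],[[-1,2,-32],[0,0,0.9],0.2],[[-1,2,-42],[0,0,0.9],0.2],[[-1,2,-42],[0,0,0.9],0.4],[[-1,2,-42],[0,0,0.9],0.65],[[-1,2,-42],[0,0,0.9],0.65],[[-1,2,-42],[0,0,0.9],0.65],[[-1,2,-42],[0,0,0.9],0.65]]' 60
python3 - <<'E'
from h import *
s=sensors.sense(); print(s["eef_pos"],s["force"],s["grip_width"])
E
```

```text
time_s: 20.72
eef_pos: [470.9, 228.8, 39.6]
ee_rot: [0.001, -0.011, 1.0, 0.001]
force: [-1.3, -1.6, 7.0]
grip_width: 0.392
[470.85171932 228.77041345  39.58064691] [-1.2588245  -1.62296118  6.98035851] 0.3919992716953604
```

```bash
python3 -m jog '[[[0,0,20],[0,0,0],0.65],[[0,0,50],[0,0,0],0.65],[[20,-30,80],[0,0,0],0.65],[[40,-60,100],[0,0,0],0.65],[[60,-95,100],[0,0,0],0.65],[[80,-130,100],[0,0,0],0.65],[[95,-165,100],[0,0,0],0.65],[[104,-180.5,95],[0,0,0],0.65]]' 60; python3 -m jog '[[[0,0,-5],[0,0,0],0.65],[[0,0,-10],[0,0,0],0.65],[[0,0,-10],[0,0,0],0.65],[[0,0,-10],[0,0,0],0.65],[[0,0,-10],[0,0,0],0.65],[[0,0,-10],[0,0,0],0.65],[[0,0,-10],[0,0,0],0.65],[[0,0,-10],[0,0,0],0.65]]' 60
python3 - <<'E'
from h import *
s=sensors.sense(); print(s["eef_pos"],s["force"],s["grip_width"],turn(want(91,1,0)))
p=capture("scene"); zb=1.7
X=pts(p)+[0,0,zb]; m=(np.hypot(X[...,0]-575,X[...,1]-48)<42)&(X[...,2]>72)&(X[...,2]<105)&(p["color"].max(-1)>45)
P=X[m]; print(*[np.round(v,2) for v in fit(P,[575,48,80,0,-np.pi/2],0,[0,1,2])])
E
```

```text
time_s: 21.38
eef_pos: [575.9, 44.0, 134.2]
ee_rot: [0.001, -0.01, 1.0, 0.0]
force: [0.4, -0.7, -3.6]
grip_width: 0.395
time_s: 22.05
eef_pos: [574.2, 48.6, 123.6]
ee_rot: [-0.0, -0.012, 1.0, 0.001]
force: [-0.4, 0.7, -4.5]
grip_width: 0.391
[574.17968956  48.64159347 123.60201148] [-0.35529455  0.71250242 -4.45292269] 0.39071978638463745 [-0.1 -0.  -0.4]
[572.63  49.28  84.24   0.    -1.57] 0.94 148
```

```bash
python3 -m jog '[[[1.2,-0.3,-6],[0,0,0],0.65],[[1.2,-0.3,-12],[0,0,0],0.65],[[1.2,-0.3,-18],[0,0,0],0.65],[[1.2,-0.3,-23],[0,0,0],0.65],[[1.2,-0.3,-27],[0,0,0],0.65],[[1.2,-0.3,-30],[0,0,0],0.65],[[1.2,-0.3,-31],[0,0,0],0.65],[[1.2,-0.3,-31],[0,0,0],0.65]]' 60; python3 -m jog '[[[0,0,-0.5],[0,0,0],0.65],[[0,0,-1],[0,0,0],0.65],[[0,0,-1.5],[0,0,0],0.65],[[0,0,-2],[0,0,0],0.65],[[0,0,-2.5],[0,0,0],0.65],[[0,0,-3],[0,0,0],0.65],[[0,0,-3],[0,0,0],0.65],[[0,0,-3],[0,0,0],0.65]]' 60
```

```text
time_s: 22.77
eef_pos: [575.3, 48.0, 92.1]
ee_rot: [-0.001, -0.012, 1.0, 0.001]
force: [-0.2, 0.5, -4.8]
grip_width: 0.391
time_s: 23.43
eef_pos: [575.4, 48.0, 89.3]
ee_rot: [-0.0, -0.012, 1.0, 0.001]
force: [1.2, -0.2, -3.9]
grip_width: 0.392
```

```bash
python3 -m jog '[[[0,0,-0.5],[0,0,0],0.65],[[0,0,-1],[0,0,0],0.65],[[0,0,-1.5],[0,0,0],0.65],[[0,0,-2],[0,0,0],0.65],[[0,0,-2],[0,0,0],0.65],[[0,0,-2],[0,0,0],0.65],[[0,0,-2],[0,0,0],0.65],[[0,0,-2],[0,0,0],0.65]]' 60
```

```text
time_s: 24.1
eef_pos: [575.8, 48.0, 88.6]
ee_rot: [0.0, -0.012, 1.0, 0.001]
force: [-4.0, 0.0, 6.9]
grip_width: 0.394
```

```bash
python3 -m jog '[[[0,0,1],[0,0,0],0.6],[[0,0,1],[0,0,0],0.4],[[0,0,1],[0,0,0],0.3],[[0,0,1],[0,0,0],0.3],[[0,0,1],[0,0,0],0.3],[[0,0,1],[0,0,0],0.3],[[0,0,20],[0,0,0],0.3],[[0,0,55],[0,0,0],0.3]]' 60;  python3 -m jog '[[[-10,-40,80],[0,0,0],0],[[-20,-80,80],[0,0,0],0],[[-30,-120,80],[0,0,0],0],[[-30,-160,80],[0,0,0],0],[[-30,-180,80],[0,0,0],0],[[-30,-180,80],[0,0,0],0],[[-30,-180,80],[0,0,0],0],[[-30,-180,80],[0,0,0],0]]' 80
python3 - <<'E'
from h import *
s=sensors.sense(); print(s["time_s"],s["eef_pos"],s["joints"].round(2))
out=[]
for n in("scene","top"):
    p=capture(n); im=p["color"]
    for h in (1.5,1.9):
      for fr in ([0,1,3],[0,1,2,3]):
        P,b=cloud(p,(482,-268),48); print(n,"b",np.round(b,1),*[np.round(v,2) for v in fit(P,[480,-287,35,h,np.radians(29)],0,fr)])
    X=pts(p)-[0,0,b]; U=X[(np.hypot(X[...,0]-575,X[...,1]-48)<42)&(X[...,2]>51)&(X[...,2]<98)]
    U=U[U[:,1]<82]
    print("up",*[np.round(v,2) for v in fit(U,[575,48,49,0,-np.pi/2],0,[0,1,2])])
    P=X[(np.hypot(X[...,0]-576,X[...,1]+4)<40)&(X[...,2]>11)&(X[...,2]<54)]; P=P[(P[:,1]>-34)&(P[:,1]<14)]
    print("p1",*[np.round(v,2) for v in fit(P,[576,-3,7,0,-np.pi/2],0,[0,1])])
    for c in((576,25,45),(483,-275,30)):
        u=pix(p,c)[0].astype(int); out.append(cv2.resize(im[u[1]-30:u[1]+30,u[0]-40:u[0]+40],(400,300),interpolation=cv2.INTER_CUBIC))
cv2.imwrite("pics/v7.png",np.vstack([np.hstack(out[:2]),np.hstack(out[2:])]))
E
```

```text
time_s: 24.77
eef_pos: [573.6, 48.1, 139.6]
ee_rot: [-0.004, -0.011, 1.0, 0.001]
force: [0.3, -0.3, -0.1]
grip_width: 0.698
time_s: 25.43
eef_pos: [545.3, -131.7, 222.1]
ee_rot: [-0.001, -0.011, 1.0, 0.001]
force: [-0.7, 0.4, -0.4]
grip_width: 1.002
25.4333 [ 545.316636   -131.66975685  222.14543321] [-0.45  0.41  1.43  0.    1.3  -2.04]
scene b -2.3 [ 483.2  -290.02   35.      1.61    0.51] 1.96 141
scene b -2.3 [ 483.43 -290.41   35.7     1.62    0.51] 1.82 141
scene b -2.3 [ 483.22 -290.06   35.      1.61    0.51] 1.95 141
scene b -2.3 [ 483.22 -284.71   32.      1.64    0.51] 2.0 141
up [574.91  49.35  49.26   0.    -1.57] 1.02 270
p1 [577.16  -4.1    7.     0.    -1.57] 1.2 195
top b -0.9 [ 482.37 -285.92   35.      1.6     0.51] 1.7 220
top b -0.9 [ 480.3  -287.62   31.44    1.62    0.51] 1.96 220
top b -0.9 [ 482.37 -285.92   35.      1.6     0.51] 1.7 220
top b -0.9 [ 480.3  -287.62   31.44    1.62    0.51] 1.96 220
up [573.16  48.85  49.1    0.    -1.57] 1.16 459
p1 [575.06  -4.49   7.     0.    -1.57] 1.48 370
```

View pics/v7.png

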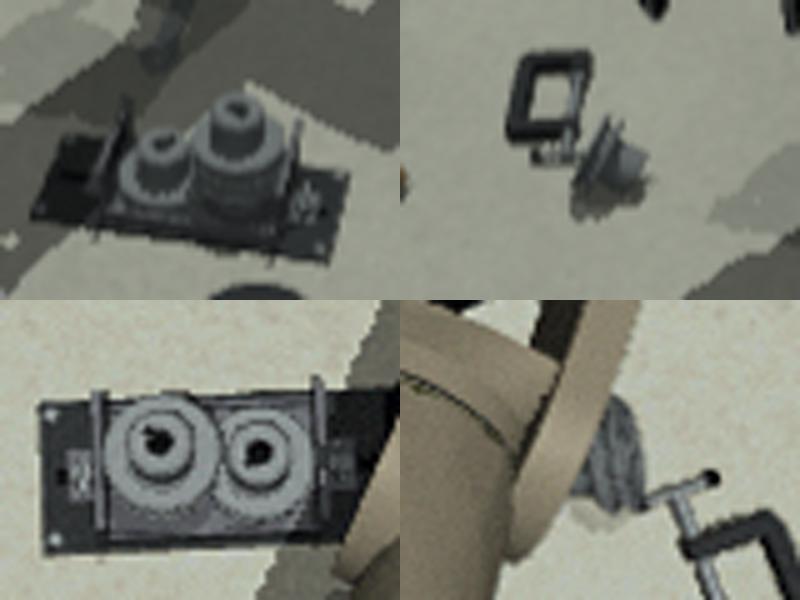

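Run:
```python
from h import *
print(turn(want(2,92,52)),turn(want(2,92,0)))
```

```text
[ 39.2  41.7 -82.6] [ -0.2   0.  -89.4]
```

```bash
python3 -m jog '[[[-63,-148,-20],[39.2,41.7,-82.6],0],[[-63,-148,-20],[39.2,41.7,-82.6],0],[[-63,-148,-20],[39.2,41.7,-82.6],0],[[-63,-148,-20],[39.2,41.7,-82.6],0],[[-63,-148,-20],[39.2,41.7,-82.6],0],[[-63,-148,-20],[39.2,41.7,-82.6],0],[[-63,-148,-20],[39.2,41.7,-82.6],0],[[-63,-148,-20],[39.2,41.7,-82.6],0]]' 80
python3 - <<'E'
from h import *
s=sensors.sense(); print(s["eef_pos"],s["joints"].round(2),turn(want(2,92,52)))
E
```

```text
time_s: 26.2
eef_pos: [483.1, -278.8, 202.2]
ee_rot: [-0.198, 0.385, 0.881, 0.191]
force: [0.7, 0.1, 0.0]
grip_width: 0.999
[ 483.12642402 -278.80875227  202.24436736] [-0.82  0.68  1.14  0.2   1.84 -1.56] [ 16.7  17.8 -35.3]
```

```bash
python3 -m jog '[[[-1,-1,-20],[16.7,17.8,-35.3],0],[[-1,-1,-40],[16.7,17.8,-35.3],0],[[-1,-1,-60],[16.7,17.8,-35.3],0],[[-1,-1,-80],[16.7,17.8,-35.3],0],[[-1,-1,-95],[16.7,17.8,-35.3],0],[[-1,-1,-95],[16.7,17.8,-35.3],0],[[-1,-1,-95],[16.7,17.8,-35.3],0],[[-1,-1,-95],[16.7,17.8,-35.3],0]]' 80
python3 - <<'E'
from h import *
s=sensors.sense(); print(s["eef_pos"],s["joints"].round(2),turn(want(2,92,52)))
p=capture("scene")
P,b=cloud(p,(482,-268),48,4,63); print("b",np.round(b,1),*[np.round(v,2) for v in fit(P,[480,-287,35,1.6,np.radians(29)],0,[0,1,3])])
E
```

```text
time_s: 26.87
eef_pos: [481.7, -280.4, 107.2]
ee_rot: [-0.314, 0.622, 0.65, 0.303]
force: [-0.1, -0.1, 0.9]
grip_width: 1.0
[ 481.668589   -280.37645076  107.23442587] [-0.94  0.88  1.2   0.48  1.84 -1.04] [ 0.2  0.2 -0.4]
b -2.3 [ 482.16 -289.6    35.      1.57    0.51] 1.72 140
```

```bash
python3 -m jog '[[[0,-0.5,-25],[0,0,0],0],[[0,-0.5,-45],[0,0,0],0],[[0,-0.5,-60],[0,0,0],0],[[0,-0.5,-70],[0,0,0],0],[[0,-0.5,-76],[0,0,0],0],[[0,-0.5,-76],[0,0,0],0],[[0,-0.5,-76],[0,0,0],0.1],[[0,-0.5,-76],[0,0,0],0.15]]' 80;  python3 - <<'E'
from h import *
s=sensors.sense(); print(s["eef_pos"],s["force"])
out=[]
for n in("scene","top"):
    p=capture(n); im=p["color"]; u=pix(p,[482,-280,30])[0].astype(int)
    out.append(cv2.resize(im[u[1]-32:u[1]+32,u[0]-40:u[0]+40],(400,320),interpolation=cv2.INTER_CUBIC))
cv2.imwrite("pics/v8.png",np.hstack(out))
E
```

```text
time_s: 27.58
eef_pos: [481.7, -281.8, 32.3]
ee_rot: [-0.314, 0.623, 0.649, 0.303]
force: [0.2, -0.3, -0.1]
grip_width: 0.85
[ 481.70171994 -281.80034782   32.2522437 ] [ 0.16168097 -0.27733845 -0.05444814]
```

View pics/v8.png

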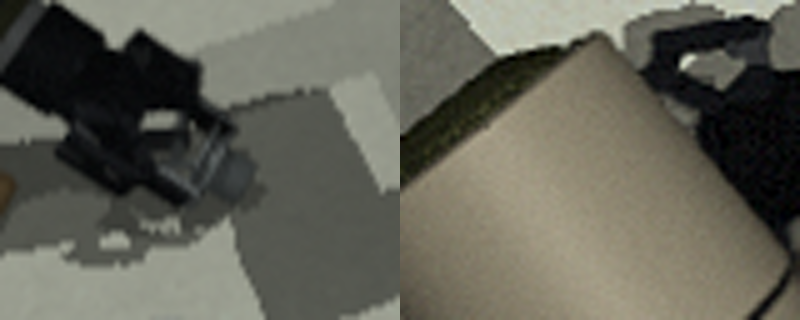

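Fingers straddle the rim, hub ahead of the tips. Close and lift.

```bash
python3 -m jog '[[[0,0,-1],[0,0,0],0.25],[[0,0,-1],[0,0,0],0.4],[[0,0,-1],[0,0,0],0.4],[[0,0,-1],[0,0,0],0.4],[[0,0,-1],[0,0,0],0.4],[[0,0,-1],[0,0,0],0.4],[[0,0,5],[0,0,0],0.4],[[0,0,25],[0,0,0],0.4]]' 80; python3 -m jog '[[[0,0,30],[0,0,0],0.4],[[0,0,60],[0,0,0],0.4],[[0,0,90],[0,0,0],0.4],[[0,0,120],[0,0,0],0.4],[[0,0,130],[0,0,0],0.4],[[0,0,130],[0,0,0],0.4],[[0,0,130],[0,0,0],0.4],[[0,0,130],[0,0,0],0.4]]' 80
python3 - <<'E'
from h import *
s=sensors.sense(); print(s["eef_pos"],s["force"],s["joints"].round(2),turn(want(1,91,-9)))
E
```

```text
time_s: 28.35
eef_pos: [480.4, -280.6, 54.0]
ee_rot: [-0.317, 0.624, 0.647, 0.303]
force: [0.7, 0.8, -5.5]
grip_width: 0.714
time_s: 29.02
eef_pos: [481.0, -281.1, 184.1]
ee_rot: [-0.316, 0.624, 0.647, 0.304]
force: [0.4, 0.4, -5.2]
grip_width: 0.716
[ 480.9787433  -281.05466133  184.12750686] [ 0.35200765  0.43600541 -5.2123453 ] [-0.94  0.79  1.16  0.5   1.97 -0.97] [-60.9  -1.7  -1. ]
```

```bash
python3 -m jog '[[[95,277,-10],[-60.9,-1.7,-1],0.4],[[95,277,-10],[-60.9,-1.7,-1],0.4],[[95,277,-10],[-60.9,-1.7,-1],0.4],[[95,277,-10],[-60.9,-1.7,-1],0.4],[[95,277,-10],[-60.9,-1.7,-1],0.4],[[95,277,-10],[-60.9,-1.7,-1],0.4],[[95,277,-10],[-60.9,-1.7,-1],0.4],[[95,277,-10],[-60.9,-1.7,-1],0.4]]' 80
python3 - <<'E'
from h import *
s=sensors.sense(); print(s["eef_pos"],s["force"],s["joints"].round(2),turn(want(1,91,-9)))
E
```

```text
time_s: 29.68
eef_pos: [576.5, 2.2, 174.9]
ee_rot: [0.035, 0.697, 0.716, -0.034]
force: [0.3, -0.5, -6.3]
grip_width: 0.717
[576.51271201   2.22610361 174.89927806] [ 0.3108375  -0.48824387 -6.3133815 ] [-0.16  0.49  1.44 -0.1   1.2  -0.15] [-3.4 -0.1 -0.5]
```

```bash
python3 -m jog '[[[-0.4,-6,-10],[-3.4,-0.1,-0.5],0.4],[[-0.4,-6,-20],[-3.4,-0.1,-0.5],0.4],[[-0.4,-6,-30],[-3.4,-0.1,-0.5],0.4],[[-0.4,-6,-38],[-3.4,-0.1,-0.5],0.4],[[-0.4,-6,-38],[-3.4,-0.1,-0.5],0.4],[[-0.4,-6,-38],[-3.4,-0.1,-0.5],0.4],[[-0.4,-6,-38],[-3.4,-0.1,-0.5],0.4],[[-0.4,-6,-38],[-3.4,-0.1,-0.5],0.4]]' 80
python3 - <<'E'
from h import *
s=sensors.sense(); print(s["eef_pos"],s["force"],turn(want(1,91,-9)))
out=[]
for n in("scene","top"):
    p=capture(n); im=p["color"]; b=-1.7 if n=="scene" else -.4
    X=pts(p)-[0,0,b]
    m=(np.hypot(X[...,0]-576,X[...,1]+4)<40)&(X[...,2]>100)&(X[...,2]<155)&(im.max(-1)>45)
    P=X[m]; print(n,len(P))
    if len(P)>40: print(*[np.round(v,2) for v in fitv(P,[576,-4,144])])
    U=X[(np.hypot(X[...,0]-575,X[...,1]-48)<42)&(X[...,2]>51)&(X[...,2]<98)&(X[...,1]<82)&(X[...,1]>20)]
    if len(U)>40: print("up",*[np.round(v,2) for v in fit(U,[575,48,49,0,-np.pi/2],0,[0,1])])
    Q=X[(np.hypot(X[...,0]-576,X[...,1]+4)<40)&(X[...,2]>11)&(X[...,2]<54)]; Q=Q[(Q[:,1]>-34)&(Q[:,1]<14)]
    if len(Q)>40: print("p1",*[np.round(v,2) for v in fit(Q,[576,-3,7,0,-np.pi/2],0,[0,1])])
    u=pix(p,[576,15,90])[0].astype(int)
    out.append(cv2.resize(im[u[1]-40:u[1]+40,u[0]-40:u[0]+40],(400,400),interpolation=cv2.INTER_CUBIC))
cv2.imwrite("pics/v9.png",np.hstack(out))
E
```

```text
time_s: 30.35
eef_pos: [576.2, -11.0, 138.9]
ee_rot: [0.055, 0.701, 0.709, -0.054]
force: [-0.5, -0.3, -4.4]
grip_width: 0.714
[576.24223188 -11.0371925  138.90337492] [-0.49809735 -0.31622826 -4.37699939] [-0.1  0.1  0.4]
scene 90
[ 5.7613e+02 -1.0590e+01  1.4459e+02  1.7100e+00  2.6000e-01] 1.2 90
up [575.14  49.27  49.     0.    -1.57] 1.14 263
p1 [576.48  -3.52   7.     0.    -1.57] 1.22 196
top 0
```

View pics/v9.png

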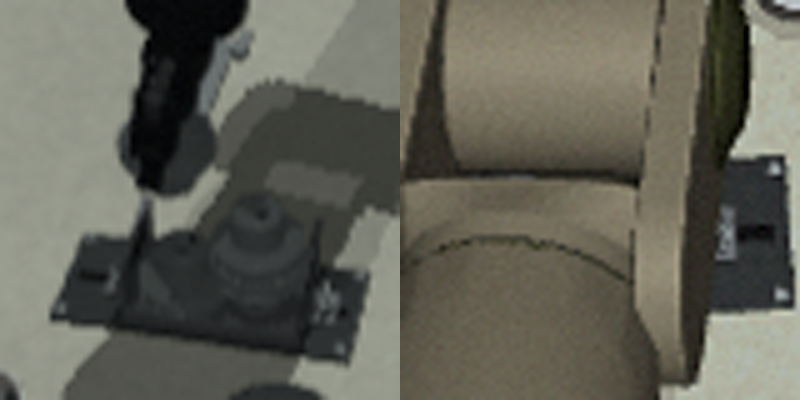

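```bash
python3 -m jog '[[[-0.2,7,0],[0,0,0.4],0.4],[[-0.2,7,-6],[0,0,0.4],0.4],[[-0.2,7,-12],[0,0,0.4],0.4],[[-0.2,7,-18],[0,0,0.4],0.4],[[-0.2,7,-23],[0,0,0.4],0.4],[[-0.2,7,-27],[0,0,0.4],0.4],[[-0.2,7,-28],[0,0,0.4],0.4],[[-0.2,7,-28],[0,0,0.4],0.4]]' 80
python3 - <<'E'
from h import *
s=sensors.sense(); print(s["eef_pos"],s["force"],turn(want(1,91,-9)))
p=capture("scene"); im=p["color"]; X=pts(p)+[0,0,1.7]
m=(np.hypot(X[...,0]-576,X[...,1]+4)<36)&(X[...,2]>78)&(X[...,2]<125)&(im.max(-1)>45)
P=X[m]; print(len(P),*[np.round(v,2) for v in fitv(P,[576,-4,115])])
U=X[(np.hypot(X[...,0]-575,X[...,1]-48)<42)&(X[...,2]>51)&(X[...,2]<98)&(X[...,1]<82)&(X[...,1]>20)]
if len(U)>40: print("up",*[np.round(v,2) for v in fit(U,[575,48,49,0,-np.pi/2],0,[0,1])])
E
```

```text
time_s: 31.12
eef_pos: [575.6, -3.5, 109.9]
ee_rot: [0.055, 0.698, 0.712, -0.054]
force: [0.1, -0.0, -5.4]
grip_width: 0.714
[575.6397831   -3.54906506 109.92461303] [ 0.06718855 -0.03025927 -5.372073  ] [-0.1 -0.  -0.1]
80 [575.97  -2.83 114.83  -0.58   0.75] 1.17 80
up [574.65  48.71  49.     0.    -1.57] 1.14 264
```

```bash
python3 -m jog '[[[0.2,-0.8,-4],[0,0,0],0.4],[[0.2,-0.8,-8],[0,0,0],0.4],[[0.2,-0.8,-12],[0,0,0],0.4],[[0.2,-0.8,-15],[0,0,0],0.4],[[0.2,-0.8,-18],[0,0,0],0.4],[[0.2,-0.8,-20],[0,0,0],0.4],[[0.2,-0.8,-20],[0,0,0],0.4],[[0.2,-0.8,-20],[0,0,0],0.4]]' 80; python3 -m jog '[[[0,0,-0.7],[0,0,0],0.4],[[0,0,-1.4],[0,0,0],0.4],[[0,0,-2.1],[0,0,0],0.4],[[0,0,-2.8],[0,0,0],0.4],[[0,0,-3.5],[0,0,0],0.4],[[0,0,-4],[0,0,0],0.4],[[0,0,-4],[0,0,0],0.4],[[0,0,-4],[0,0,0],0.4]]' 80
```

```text
time_s: 31.83
eef_pos: [576.0, -4.3, 90.3]
ee_rot: [0.055, 0.698, 0.712, -0.054]
force: [0.0, -0.1, -5.4]
grip_width: 0.716
time_s: 32.5
eef_pos: [575.9, -4.3, 86.3]
ee_rot: [0.055, 0.698, 0.712, -0.054]
force: [-0.3, -0.1, -5.2]
grip_width: 0.717
```

```bash
python3 -m jog '[[[0,0,-0.5],[0,0,0],0.4],[[0,0,-1],[0,0,0],0.4],[[0,0,-1.5],[0,0,0],0.4],[[0,0,-2],[0,0,0],0.4],[[0,0,-2.5],[0,0,0],0.4],[[0,0,-3],[0,0,0],0.4],[[0,0,-3],[0,0,0],0.4],[[0,0,-3],[0,0,0],0.4]]' 80; python3 -m jog '[[[0,0,-0.5],[0,0,0],0.4],[[0,0,-1],[0,0,0],0.4],[[0,0,-1.5],[0,0,0],0.4],[[0,0,-1.5],[0,0,0],0.4],[[0,0,-1.5],[0,0,0],0.4],[[0,0,-1.5],[0,0,0],0.4],[[0,0,-1.5],[0,0,0],0.4],[[0,0,-1.5],[0,0,0],0.4]]' 80
```

```text
time_s: 33.17
eef_pos: [576.2, -4.3, 84.9]
ee_rot: [0.056, 0.698, 0.712, -0.054]
force: [-6.6, 1.5, 11.0]
grip_width: 0.721
time_s: 33.83
eef_pos: [576.3, -4.4, 84.9]
ee_rot: [0.056, 0.698, 0.712, -0.054]
force: [-11.8, 1.7, 21.9]
grip_width: 0.716
```

Run:
```python
from h import *
p=capture("scene"); im=p["color"]; X=pts(p)+[0,0,1.7]
m=(np.hypot(X[...,0]-576,X[...,1]+4)<36)&(X[...,2]>52)&(X[...,2]<97)&(im.max(-1)>45)&(X[...,1]<12)
P=X[m]; print(len(P),*[np.round(v,2) for v in fitv(P,[576,-4,91])])
U=X[(np.hypot(X[...,0]-575,X[...,1]-48)<42)&(X[...,2]>51)&(X[...,2]<98)&(X[...,1]<82)&(X[...,1]>32)]
if len(U)>40: print("up",*[np.round(v,2) for v in fit(U,[575,48,49,0,-np.pi/2],0,[0,1,2])])
```

```text
36 [574.48  -2.02  87.7   -9.06  -7.38] 0.99 36
up [574.61  48.68  48.77   0.    -1.57] 1.21 236
```

```bash
python3 -m jog '[[[0,0,1.5],[0,0,0],0.4],[[0,0,2],[0,0,0],0.2],[[0,0,2],[0,0,0],0.1],[[0,0,2],[0,0,0],0],[[0,0,2],[0,0,0],0],[[0,0,2],[0,0,0],0],[[0,0,20],[0,0,0],0],[[0,0,55],[0,0,0],0]]' 80; python3 -m jog '[[[0,-30,80],[0,0,0],0],[[0,-70,80],[0,0,0],0],[[-20,-110,80],[0,0,0],0],[[-40,-150,80],[0,0,0],0],[[-60,-190,80],[0,0,0],0],[[-60,-220,80],[0,0,0],0],[[-60,-220,80],[0,0,0],0],[[-60,-220,80],[0,0,0],0]]' 80
python3 - <<'E'
from h import *
out=[]
for n in("scene","top"):
    p=capture(n); im=p["color"]; b=-1.7 if n=="scene" else -.4
    X=pts(p)-[0,0,b]
    U=X[(np.hypot(X[...,0]-575,X[...,1]-49)<42)&(X[...,2]>51)&(X[...,2]<98)&(X[...,1]<82)]
    U=U[(U[:,1]>31)]; print(n,"up",*[np.round(v,2) for v in fit(U,[575,48,49,0,-np.pi/2],0,[0,1,2])])
    B=X[(np.hypot(X[...,0]-576,X[...,1]+4)<36)&(X[...,2]>57)&(X[...,2]<98)&(X[...,1]<28)]
    print("b",*[np.round(v,2) for v in fitv(B,[576,-4,91])])
    F=X[(np.hypot(X[...,0]-576,X[...,1]+4)<28)&(X[...,2]>80)]; A=np.c_[F[:,:2]-[576,-4],np.ones(len(F))]; c,*_=np.linalg.lstsq(A,F[:,2],rcond=None); print("plane deg",np.round(c*[57.3,57.3,1],2))
    Q=X[(np.hypot(X[...,0]-576,X[...,1]+4)<40)&(X[...,2]>11)&(X[...,2]<45)&(X[...,1]>-34)&(X[...,1]<14)]
    if len(Q)>30: print("p1",len(Q),*[np.round(v,2) for v in fit(Q,[576,-3,7,0,-np.pi/2],0,[0,1])])
    Q=X[(np.hypot(X[...,0]-575,X[...,1]-48)<40)&(X[...,2]>11)&(X[...,2]<48)&(X[...,1]>20)&(X[...,1]<81)]
    if len(Q)>30: print("a",*[np.round(v,2) for v in fitv(Q,[575,48,49])])
    u=pix(p,[576,22,50])[0].astype(int)
    out.append(cv2.resize(im[u[1]-40:u[1]+40,u[0]-40:u[0]+40],(400,400),interpolation=cv2.INTER_CUBIC))
cv2.imwrite("pics/v10.png",np.hstack(out))
print(sensors.sense()["time_s"])
E
```

```text
time_s: 34.55
eef_pos: [574.1, -4.1, 133.8]
ee_rot: [0.052, 0.698, 0.712, -0.056]
force: [-0.4, 0.3, -0.6]
grip_width: 0.996
time_s: 35.22
eef_pos: [514.9, -227.9, 216.9]
ee_rot: [0.056, 0.7, 0.71, -0.054]
force: [0.8, -0.5, 0.4]
grip_width: 1.003
scene up [575.3   48.66  48.36   0.    -1.57] 1.06 237
b [574.62  -3.18  89.39  -0.65  -1.52] 1.56 265
plane deg [-1.13 -1.3  88.62]
p1 128 [576.75  -3.77   7.     0.    -1.57] 1.18 128
a [580.05  45.49  49.12  -5.97 -19.17] 2.18 77
top up [573.68  48.96  48.59   0.    -1.57] 1.19 378
b [ 5.7423e+02 -2.8100e+00  8.9130e+01 -7.5000e-01  1.4000e-01] 1.91 476
plane deg [ 1.46 -0.95 88.63]
p1 68 [ 5.7013e+02  4.3000e-01  7.0000e+00  0.0000e+00 -1.5700e+00] 1.47 68
a [572.89  50.33  31.03  -8.14  39.54] 1.87 34
35.3167
```

View pics/v10.png

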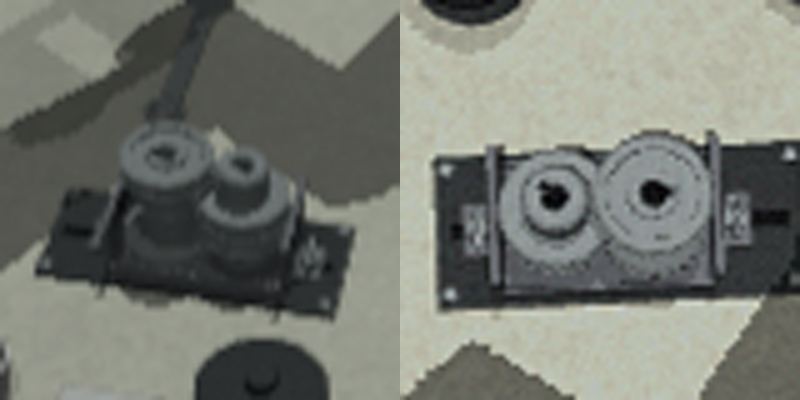

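```bash
python3 -c "
from rig import ctrl; print(ctrl.finish_job())"
```

```text
the job is handed in; nothing more can be done
None
```

The four pulleys are packed as two interlocking stacks of two, and I handed the job in at about 35 s of the 72 s allowed.

- **Moves:** I pushed the first pulley up to the tray's −y end. The lying one from the +y side went hub down beside it, the loose hub-up one face to face on that, and the other lying one hub end on hub end on the first. I left the red and yellow look-alikes alone.
- **Axis distances:** All distances are camera fits, good to about 1–2 mm. They gave about 52 mm between the lower pair (limit 54.5) and about 52 mm between the upper pair (limit 55.5). Each upper pulley is within about 2 mm of the axis below it (limit 5).
- **Level and seating:** The two hub-down faces measured 42 mm apart in height, as they should. Each came out level to within about 1.5° when fitted.
- **Forces:** Readings at the end of each move peaked at about 34 N, in the push against the tray end. I did not touch the other things on the bench, but I did not re-measure them at the end.
- **Checks that failed or disagreed:**
  - The two cameras differed by 1–2 mm, so I averaged them.
  - In the last look the two lower pulleys were mostly hidden and some of their fits were useless. Their figures come from earlier looks, except for one usable scene-camera fit of the first pulley.
  - The last pulley touched down about 2 mm higher than I expected. I put that down to where it sat in the grip, since its face height then fitted.

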